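# Move the battery from the charging dock to the bath lantern

### The arm

A 7-joint arm with a two-finger parallel gripper is mounted at the origin on the work surface. World frame = base frame: x ahead of the robot, y to its left, z up, the work surface at z = 0. Lengths are in m, angles in rad, forces in N, time in s.
With the tool pointing down it reaches from about 0.4 to 0.85 m from the base axis. Payload 10.4 kg.
Tool frame: the origin (TCP) lies at the very end of the fingers, on their centre line; the grasp point (between the pads) lies 19 mm behind it (manip.grasp_offset is the z of the grasp point in the tool frame, in m); z points along the fingers, y is the direction in which the jaws open and shut (so a half turn about z gives the same grasp; the last joint's range is limited). The gripper opens to 85 mm and grips with 20 to 120 N. Pads are 22 mm wide; open, the fingers measure 114 mm over their backs; the gripper's body (76 mm by 85 mm) begins 54 mm behind the grasp point. The pads swing forward as they close: fully open they stand 13 mm farther back than shut.
Start: joints at [1.218, 0.332, -0.065, 1.46, 0.022, 1.35, -0.088], TCP at [0.202, -0.591, 0.197] pointing down, gripper open.
Joint ranges: [-2.6, 2.6], [-0.5, 2.12], [-1.47, 1.34], [0.16, 2.42], [-1.27, 4.41], [0.06, 2.06], [-2.6, 2.6]. Speed limits (rad/s): [2.22, 2.22, 2.79, 2.79, 3.14, 3.14, 3.14].

### API

Orientations are given as [roll, pitch, yaw] about the fixed x, y, z axes, in that order (R = Rz(yaw) Ry(pitch) Rx(roll)).
In Python, from plant import manip gives the robot as it stands. The module is installed in compiled form; this text tells all that it offers.
- The arm moves only by the tool move_arm, never from a script. Its argument "targets" is text: rows parted by semicolons, each of 6 numbers parted by spaces: the shift along the world's x, y, z scaled (see below), then the turn, a rotation vector about the world's x, y, z scaled (see below). A call has 1 to 10 rows; each row is the pose to reach, as a shift and turn from the pose commanded when the call began; what a row does not reach only later rows make up. The controller multiplies each number of a shift by 300 mm and each number of a turn by 90 degrees. A row lasts 1/8 s, in which the tool goes at most 62.5 mm and 10.7 degrees, less where a joint would pass 70% of its speed; a pose out of reach is approached as far as the arm can. A call with a number of a shift or a turn outside -1 to 1 is refused whole. A call with a gripper value outside its range is refused whole. "gripper" is the gripper's target within -1 to 1 (fully open at 1, half-way at 0, shut at -1), set as the call begins (left out, the last holds). The fingers move at their own pace and stop on an object; "squeeze" is the grip in N (left out, the last holds). Time passes only in rows, so rows that repeat a pose let the fingers close. It gives the time, the measured TCP pose, the force and the opening at its end, in the units of the state.
- manip.get_obs(): the state, without advancing time (a new reading comes with each control period).
- manip.camera(name): name is "scene" or "top"; returns a dict with "pixels" (420x560x3 uint8, red, green, blue), "depth" (420x560 float32, m along the optical axis (not along the pixel's ray), 0 where there is no reading), "intrinsics" (3x3 intrinsics, pixels), "k1" (the pictures are not rectified: a ray, as slopes to the right and down, at radius r is drawn at 1 + k1 r^2 times it, then the intrinsics apply), "world_from_camera" (4x4, takes a point from camera to world coordinates). Camera axes: x right, y down, z forward; pixel columns grow to the right and rows downward; lengths in m; the calibration is good to about 2 mm. A picture is of the moment at which its call begins.
- manip.sign_off(): hands the job in, once; it reports no verdict.
The state is a dict: "time_s": time; "qpos": joint angles; "joint_vel": joint speeds; "effort": joint torques, N m; "ee_pos": TCP position; "orientation": TCP orientation; "wrist_force": force on the tool from outside, world axes, zero at the start; "moment": the same for the moment, N m; "finger_gap": finger opening in m.
Only numpy, scipy, OpenCV 4.12 (cv2) and the standard library are available. Lean on these libraries where they do the work, as an engineer would, in place of code of your own. Each camera call takes 0.05 s, during which the arm holds its last target.

### The job

The power is out: press the blue battery standing in the white charging dock so that its push-push catch lets go and it pops up, then lift it out, leaving the dock's carriage up. Stand it in the empty bay of the orange lantern and press it down until the catch there holds it down by itself, then let go. Press gently, never with more than 24 newtons on the dock or the lantern, and leave the other toiletries where they are.

Things in the scene. Friction and masses are not known exactly. Their poses are not given: they have to be found in the camera images.
- battery_mid (a point): centre of the battery: upright blue block, 24 mm along its x, 40 mm along y, 85 mm along z (up), black top, yellow band, 0.1 to 0.25 kg; fits either way round. Grip it across the 24 mm. At the start it stands in the dock, caught down, about 19 mm showing above the rim ; popped up, 55 mm shows.
- dock: white charging dock, fixed, 100 x 100 mm, 85 mm high; origin on the work surface under the centre of its bay, z up. The bay is a vertical well open at the top, 28 mm along the dock's x, 44 mm along its y.
- dock_rim (a point): centre of the mouth of the dock's well, 85 mm above the dock's origin, with a 3 mm lead-in chamfer all round
- dock_floor (a point): centre of the top face of the dock's spring carriage, on which the battery stands loose: 55 mm above the dock's origin when up, about 19 mm when caught down (start). Pressing it about 6 mm farther down and letting go frees it to rise to the top within a second or two; spring and buffer as in the lantern.
- lantern: orange lantern, fixed, 100 mm along its x, from -50 to +150 mm along its y, 85 mm high; origin on the work surface under the centre of its bay, z up. Its lamp, 72 mm across, stands on top centred at y = +100 mm, up to 137 mm above the origin.
- lantern_rim (a point): centre of the mouth of the lantern's well, 85 mm above its origin. The well is like the dock's: 28 mm along x, 44 mm along y, 3 mm chamfer. Empty at the start, carriage up, so a battery set in it first stands 55 mm above the rim and must be pressed down some 32 to 47 mm to catch.
- lantern_floor (a point): centre of the top face of the lantern's carriage: 55 mm above its origin when up. Spring 6 N, rising to 8 N. The catch holds it 26 to 40 mm down (unseen, differs per lantern), once pressed 6 mm past that and let go. From 4 mm past that a rubber buffer adds 2.5 N per mm: a press of 14 to 18 N catches; over 24 N is too hard. Pressed again the same way it pops up.
- lota: bystander, to be left alone: steel water pot 110 mm across, 100 mm high; origin under its centre
- saucer: bystander, to be left alone: blue ceramic soap saucer, 110 mm across, 22 mm high; origin under its centre
- comb: bystander, to be left alone: wooden comb lying flat, 40 x 150 mm, 8 mm high; origin under its centre
- brush_holder: bystander, to be left alone: green plastic toothbrush cup, 72 mm across, 160 mm high with its brushes; origin under its centre
- oil_bottle: bystander, to be left alone: amber oil bottle, 52 mm across, 150 mm high; origin under its centre
- pumice: bystander, to be left alone: reddish scrubbing stone, 60 mm across, 32 mm high; origin under its centre
- tumbler: bystander, to be left alone: steel tumbler, 72 mm across, 100 mm high; origin under its centre
There are look-alikes about, which are no part of the job. Several things look just like the lantern: the one meant starts farthest from the robot's base.

How it is judged:
On the way, in this order (a step that is already met when the one before it is completed fails the run):
1. the dock's carriage has popped up with the battery standing on it (z of dock_floor in the frame of dock above 0.052 m and z of battery_mid in the frame of dock below 0.103 m and horizontal distance between battery_mid and dock below 0.008 m), for 0.1 s.
2. the battery stands in the lantern's bay (z of battery_mid in the frame of lantern below 0.103 m and horizontal distance between battery_mid and lantern below 0.008 m and angle between battery_mid's own z axis and vertical below 0.15 rad), for 0.1 s.
At the end, for the whole second after the job is handed in: The battery stands upright in the lantern's bay (centre within 6 mm of the bay's axis, tilt under 0.12 rad) and the catch holds the carriage more than 22 mm down with nothing touching the battery; the dock's carriage is up (less than 5 mm below its top position) (z of battery_mid in the frame of lantern below 0.0765 m and horizontal distance between battery_mid and lantern below 0.006 m and angle between battery_mid's own z axis and vertical below 0.12 rad and z of lantern_floor in the frame of lantern below 0.033 m and z of dock_floor in the frame of dock above 0.05 m and contact force between the fingers and battery below 0.2 N).
It fails at once if the battery is pressed against the dock with more than 24 N (contact force between battery and dock above 24 N).
It fails at once if the battery is pressed against the lantern with more than 24 N (contact force between battery and lantern above 24 N).
It fails at once if a bystander is moved more than 20 mm (distance of any of lota, saucer, comb, brush_holder, oil_bottle, pumice, tumbler from where it was at the start of the episode above 0.02 m).
It also fails if it takes over 54 s, if anything falls off the work surface, if the arm or the gripper's body presses on something with over 40 N, if the wrist force passes 120 N, or if a joint passes its speed limit or range.

## Working session

There is one attempt and no reset: what is moved stays moved. The work goes in short steps, Python scripts to look and compute and a tool call to move; the robot and the scene stay as the last step left them, time stands still between calls to the robot, and variables do not carry over. Pictures are saved under pics/ and viewed, and the job is handed in when it is done.

Besides the shell and the picture viewer there is one more tool, called after "Call:" as name(argument=value, ...) on one line, values as JSON. move_arm: Moves the arm, as the interface text tells. Shifts and turns lie within -1 to 1; 1 stands for 300 mm of shift or 90 degrees of turn. Its arguments: {"type":"object","properties":{"targets":{"type":"string"},"gripper":{"type":"number"},"squeeze":{"type":"number"}},"required":["targets"]}

```bash
mkdir -p pics; cat > h.py <<'E'
import numpy as np, cv2
from plant import manip
def save(n,img): cv2.imwrite('pics/'+n+'.png', cv2.cvtColor(img,cv2.COLOR_RGB2BGR))
def world(c):
    K=np.array(c['intrinsics']);k1=c['k1'];d=c['depth'];H,W=d.shape
    u,v=np.meshgrid(np.arange(W),np.arange(H))
    pts=np.stack([u,v],-1).reshape(-1,1,2).astype(float)
    r=cv2.undistortPoints(pts,K,np.array([k1,0,0,0,0.])).reshape(H,W,2)
    p=np.stack([r[...,0]*d,r[...,1]*d,d,np.ones_like(d)],-1)
    w=p@np.array(c['world_from_camera']).T
    w=w[...,:3]; w[d==0]=np.nan
    return w
E
python3 - <<'E'
from h import *
o=manip.get_obs();print(o, manip.grasp_offset)
for n in('scene','top'):
    c=manip.camera(n);save(n+'0',c['pixels']);np.savez(n+'0.npz',**{k:np.array(v) for k,v in c.items()})
    print(n,c['intrinsics'],c['k1'],c['world_from_camera'])
E
```

```text
{'time_s': 0.0, 'qpos': array([ 1.21839385,  0.33284825, -0.06468866,  1.46097837,  0.02162311,
        1.34988243, -0.08846357]), 'joint_vel': array([-3.33049088e-05, -9.02633842e-04,  3.60372788e-04,  7.00724420e-04,
       -1.71564825e-03,  5.32810661e-04, -1.27918262e-03]), 'effort': array([-3.12853138e-05, -6.25450087e+01,  4.93052183e-02, -3.91589999e+01,
        1.62690767e-02,  1.01172557e-02, -6.07309062e-05]), 'ee_pos': array([ 0.20224724, -0.5909138 ,  0.196213  ]), 'orientation': array([-3.14017545e+00,  9.33928454e-05,  3.29855094e-01]), 'wrist_force': array([-0.69964912, -0.36034882, -0.11194027]), 'moment': array([ 0.00111746, -0.00864355,  0.03107146]), 'finger_gap': 0.08550730188877323} -0.0187
scene [[475.73548449   0.         280.12028505]
 [  0.         475.73548449 212.52138867]
 [  0.           0.           1.        ]] -0.11367383409129712 [[-7.96136675e-01  4.39456815e-01 -4.15985699e-01  1.10965191e+00]
 [ 6.05116660e-01  5.77647161e-01 -5.47866393e-01  7.06388002e-01]
 [-4.70662159e-04 -6.87896406e-01 -7.25808730e-01  1.03562502e+00]
 [ 0.00000000e+00  0.00000000e+00  0.00000000e+00  1.00000000e+00]]
top [[405.0993656    0.         283.47448394]
 [  0.         405.0993656  212.08374829]
 [  0.           0.           1.        ]] 0.007797714756876537 [[-0.02722579 -0.99195531  0.12362614  0.39325353]
 [-0.99919186  0.03066328  0.02598812 -0.02608807]
 [-0.02956983 -0.12281868 -0.99198851  1.1634073 ]
 [ 0.          0.          0.          1.        ]]
```

View pics/scene0.png

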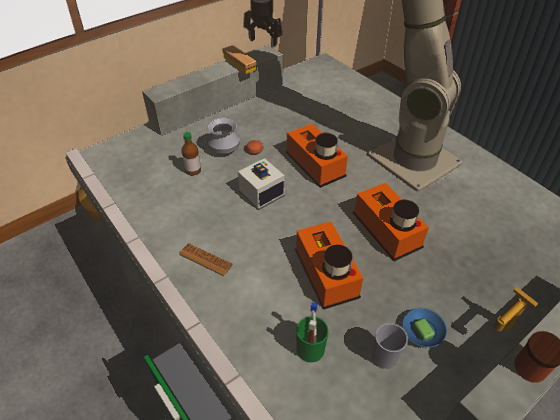

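View pics/top0.png

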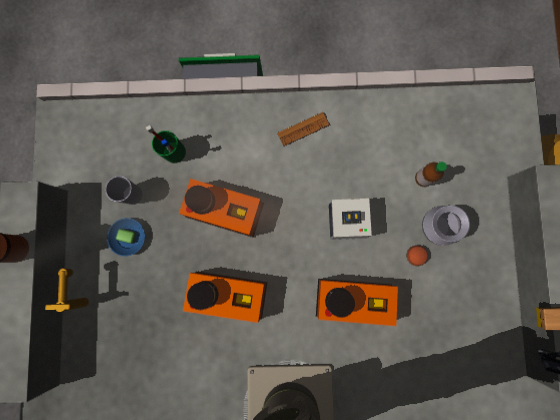

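In the pictures three things look like the lantern: top-view pixels (222,208), (226,298) and (358,302). The first is the farthest from the base. The white dock is at (351,218), with the battery at (353,217). Next I measure them and check close crops.

```bash
cat > m.py <<'E'
from h import *
def rect(w,mask,name):
    p=w[mask][:,:2]; p=p[~np.isnan(p).any(1)]
    r=cv2.minAreaRect((p*1000).astype(np.float32)); print(name,len(p),r, 'z',np.nanmedian(w[mask][:,2])); return r
if __name__=='__main__':
  for n in('top','scene'):
    c=dict(np.load(n+'0.npz'));w=world(c);im=c['pixels'];hsv=cv2.cvtColor(im,cv2.COLOR_RGB2HSV)
    z=w[...,2]
    zz=(z>.077)&(z<.093)
    org=zz&(hsv[...,0]<14)&(hsv[...,1]>180)&(hsv[...,2]>90)
    k,l,s,_=cv2.connectedComponentsWithStats(org.astype(np.uint8))
    for i in range(1,k):
        if s[i,4]>300: print(s[i]);rect(w,l==i,n+' orange')
    wh=zz&(hsv[...,1]<70)&(hsv[...,2]>140)
    k,l,s,_=cv2.connectedComponentsWithStats(wh.astype(np.uint8))
    for i in range(1,k):
        if s[i,4]>300: print(s[i]);rect(w,l==i,n+' white')
    bt=(z>.096)&(z<.112)
    k,l,s,_=cv2.connectedComponentsWithStats(bt.astype(np.uint8))
    for i in range(1,k):
        if s[i,4]>30:print(s[i]);rect(w,l==i,n+' batt?')
  c=dict(np.load('top0.npz'));im=c['pixels']
  a=cv2.resize(im[170:250,170:270],None,fx=4,fy=4,interpolation=cv2.INTER_CUBIC)
  b=cv2.resize(im[180:260,310:410],None,fx=4,fy=4,interpolation=cv2.INTER_CUBIC)
  save('crop0',np.hstack([a,b]))
E
python3 m.py
```

```text
[ 179  189   81   46 1384]
top orange 1384 ((549.0686645507812, 175.99612426757812), (200.43797302246094, 100.0082778930664), 71.79554748535156) z 0.0840669012958879
[ 183  273   81   50 1666]
top orange 1666 ((307.02178955078125, 167.2774200439453), (200.4386444091797, 99.45904541015625), 80.13350677490234) z 0.08429863234615564
[ 318  281   80   45 1770]
top orange 1770 ((284.3830261230469, -184.55499267578125), (200.09954833984375, 98.66910552978516), 84.11503601074219) z 0.08408415978049444
[ 332  199   39   38 1086]
top white 1086 ((508.062255859375, -177.7695770263672), (98.94254302978516, 99.88648223876953), 0.4508187770843506) z 0.0837918323497604
[425 163  18  17 132]
top batt? 132 ((621.7933349609375, -397.21600341796875), (43.409481048583984, 39.4015007019043), 19.84868049621582) z 0.1024385839238503
[526 168  18 140 517]
top batt? 517 ((443.80792236328125, -640.0284423828125), (7.023459434509277, 357.4765930175781), 89.96920013427734) z 0.10438783598142942
[106 176  16  13  36]
top batt? 36 ((626.3523559570312, 462.22198486328125), (13.721773147583008, 50.74264144897461),
[... 3664 characters left out ...]
45707702636719), 35.76858139038086) z 0.10412292992680883
[324 258  27  18 107]
scene batt? 107 ((583.8214721679688, 232.75100708007812), (37.68931198120117, 67.91901397705078), 29.843730926513672) z 0.10550066415136139
[495 320  11   9  43]
scene batt? 43 ((392.8621520996094, 582.2033081054688), (10.377930641174316, 20.902761459350586), 5.699925899505615) z 0.10472807249827798
[375 323  33  30 154]
scene batt? 154 ((606.439697265625, 446.92156982421875), (71.40404510498047, 70.85814666748047), 15.546935081481934) z 0.09917575578569093
[454 408  13  12  59]
scene batt? 59 ((624.9373168945312, 655.847900390625), (30.884235382080078, 5.090287208557129), 88.16773986816406) z 0.10434662886982671
```

```bash
ls pics
```

```text
crop0.png
scene0.png
top0.png
```

View pics/crop0.png

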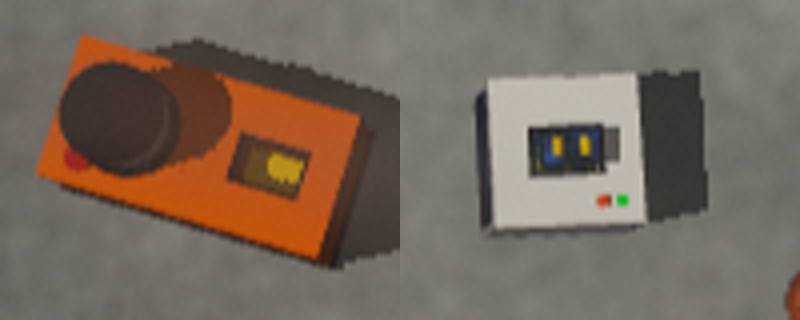

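```bash
python3 - <<'E'
from h import *
# well edges of the far lantern & dock: mask of orange top, hole inside
c=dict(np.load('top0.npz'));w=world(c)
im=c['pixels']
import math
# lantern frame from rect
ctr=np.array([.549,.176]);
for ang in (71.8,):
    pass
# long axis direction, y axis toward lamp (+world y side)
a=np.radians(71.8); ly=np.array([np.cos(a),np.sin(a)]); 
org=ctr-0.05*ly; print('lantern origin',org,'yaw',71.8-90)
# depth: well floor pixels
loc=(w[...,:2]-org); lx=np.array([ly[1],-ly[0]])
X=loc@lx; Y=loc@ly; Z=w[...,2]
m=(abs(X)<.045)&(abs(Y)<.045)&(Z<.075)&(Z>.03)
print('floor pix',m.sum(),np.c_[X[m],Y[m],Z[m]].round(4).mean(0),X[m].min(),X[m].max(),Y[m].min(),Y[m].max())
e=(abs(X)<.025)&(abs(Y)<.03)&~((Z>.082))
print(np.nanmin(X[e]),np.nanmax(X[e]),np.nanmin(Y[e]),np.nanmax(Y[e]))
E
```

```text
lantern origin [0.53338325 0.1285014 ] yaw -18.200000000000003
floor pix 157 [0.00177006 0.00399108 0.05530127] -0.012552005143908168 0.01445298072753058 -0.017858292580746924 0.02252669839706823
-0.02497246662520965 0.02490315577762677 -0.02979029025563842 0.029885630801337916
```

The left crop is the far lantern, with its empty bay (yellow floor) at crop pixel (270,165). The right crop is the dock, with the black-topped battery at (565,150) and its long side along world y. I'll press the battery with shut fingers first.

Call:
move_arm(targets="0.05 0.06 0.2 0 0 0.1; 0.15 0.2 0.27 0 0 0.2; 0.27 0.36 0.27 0 0 0.32; 0.4 0.52 0.27 0 0 0.43; 0.5 0.68 0.27 0 0 0.55; 0.6 0.8 0.27 0 0 0.66; 0.7 0.9 0.27 0 0 0.75; 0.78 1 0.27 0 0 0.79; 0.78 1 0.27 0 0 0.79", gripper=-1)

```text
time_s: 1.23
ee_pos: [0.4382, -0.2883, 0.2778]
orientation: [3.141, -0.001, 1.577]
wrist_force: [-0.4, 0.2, 0.5]
finger_gap: 0.0001
```

Call:
move_arm(targets="0.12 0.19 0 0 0 0; 0.244 0.378 -0.1 0 0 0; 0.244 0.378 -0.25 0 0 0; 0.244 0.378 -0.4 0 0 0; 0.244 0.378 -0.474 0 0 0; 0.244 0.378 -0.474 0 0 0; 0.244 0.378 -0.474 0 0 0")

```text
time_s: 2.1
ee_pos: [0.51, -0.1786, 0.137]
orientation: [3.14, 0.001, 1.57]
wrist_force: [-0.5, -0.7, 0.2]
finger_gap: -0.0004
```

```bash
python3 - <<'E'
from h import *
print(manip.get_obs()['ee_pos'],manip.get_obs()['wrist_force'])
c=manip.camera('scene')
save('s1',cv2.resize(c['pixels'][90:240,180:360],None,fx=4,fy=4))
E
```

```text
[ 0.51004063 -0.17863651  0.13695692] [-0.46501867 -0.71483034  0.20331342]
```

View pics/s1.png

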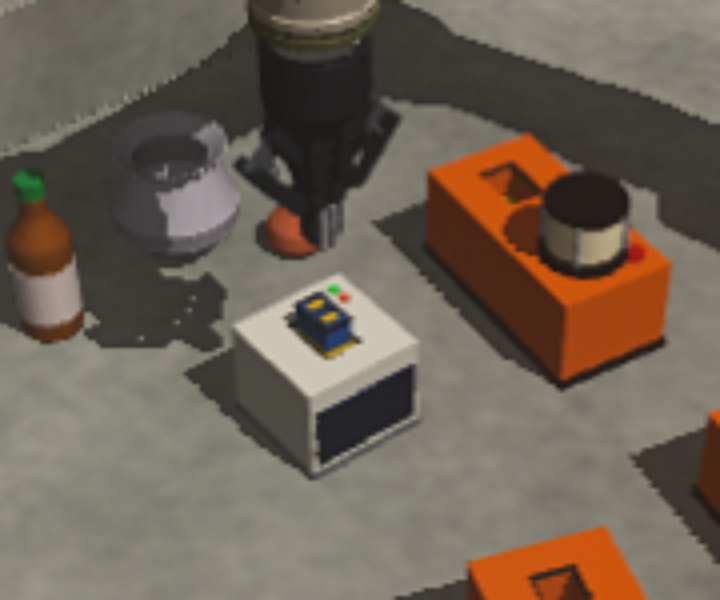

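```bash
python3 - <<'E'
from h import *
def proj(c,p):
    T=np.linalg.inv(c['world_from_camera']);R=T[:3,:3]
    q,_=cv2.projectPoints(np.array(p,float).reshape(-1,1,3),cv2.Rodrigues(R)[0],T[:3,3],c['intrinsics'],np.array([c['k1'],0,0,0,0.]))
    return q.reshape(-1,2)
for n in('scene','top'):
    c=manip.camera(n);w=world(c)
    t=manip.get_obs()['ee_pos'];print(n,t,proj(c,[t,[.5095,-.1775,.105]]))
    m=(w[...,2]>.125)&(w[...,2]<.16)&(np.hypot(w[...,0]-t[0],w[...,1]-t[1])<.06)
    p=w[m];print(len(p),p.mean(0) if len(p) else'',p[:,2].min() if len(p) else '')
    v,u=[int(round(x)) for x in proj(c,[t])[0][::-1]]
    save('tip_'+n,cv2.resize(cv2.circle(c['pixels'].copy(),(u,v),1,(255,0,255),-1)[v-50:v+50,u-60:u+60],None,fx=6,fy=6))
E
```

```text
scene [ 0.51029483 -0.17849628  0.13721621] [[260.29394212 158.88947186]
 [261.03307811 167.2959974 ]]
0  
top [ 0.51023331 -0.17837136  0.13707526] [[354.11440603 214.18908697]
 [352.03570044 215.91954422]]
0
```

View pics/tip_scene.png

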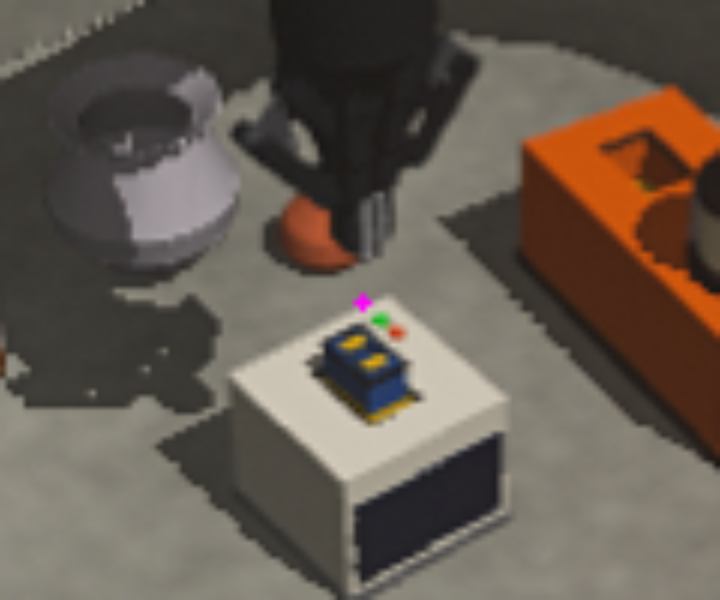

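View pics/tip_top.png

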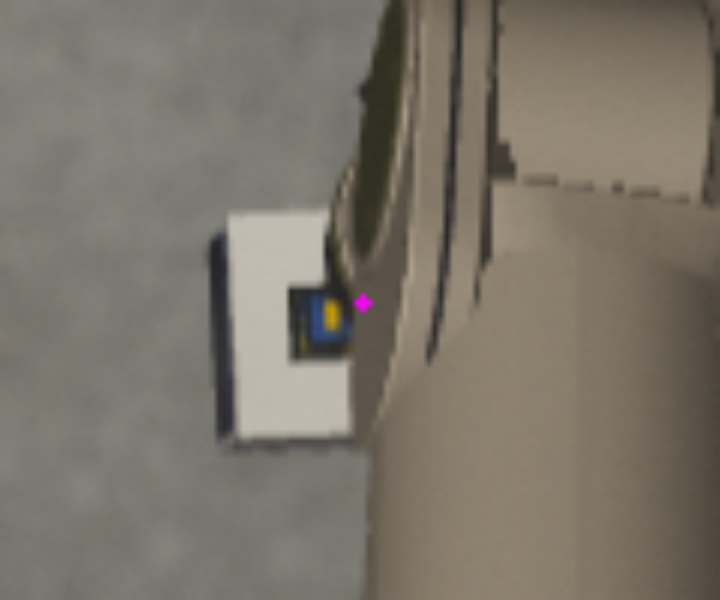

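```bash
python3 - <<'E'
from h import *
c=manip.camera('scene');w=world(c)
for v in range(138,162,2):
    print(v,[tuple((w[v,u]*1000).round().astype(int)) if not np.isnan(w[v,u,0]) else None for u in (256,258,260,262,264,266)])
o=manip.get_obs();print(o['qpos'],o['wrist_force'],o['time_s'])
E
```

```text
138 [(np.int64(524), np.int64(-175), np.int64(222)), (np.int64(523), np.int64(-167), np.int64(227)), (np.int64(518), np.int64(-165), np.int64(225)), (np.int64(506), np.int64(-172), np.int64(216)), (np.int64(506), np.int64(-162), np.int64(222)), (np.int64(498), np.int64(-165), np.int64(216))]
140 [(np.int64(532), np.int64(-164), np.int64(225)), (np.int64(522), np.int64(-169), np.int64(218)), (np.int64(519), np.int64(-164), np.int64(220)), (np.int64(505), np.int64(-174), np.int64(207)), (np.int64(504), np.int64(-166), np.int64(211)), (np.int64(340), np.int64(-389), np.int64(-3))]
142 [(np.int64(522), np.int64(-180), np.int64(204)), (np.int64(522), np.int64(-169), np.int64(211)), (np.int64(517), np.int64(-166), np.int64(210)), (np.int64(510), np.int64(-167), np.int64(206)), (np.int64(503), np.int64(-167), np.int64(203)), (np.int64(352), np.int64(-373), np.int64(3))]
144 [(np.int64(523), np.int64(-179), np.int64(198)), (np.int64(519), np.int64(-174), np.int64(200)), (np.int64(517), np.int64(-168), np.int64(202)), (np.int64(508), np.int64(-170), np.int64(196)), (np.int64(501), np.int64(-1
[... 1795 characters left out ...]
]
158 [(np.int64(427), np.int64(-327), np.int64(-1)), (np.int64(420), np.int64(-325), np.int64(-3)), (np.int64(417), np.int64(-317), np.int64(1)), (np.int64(413), np.int64(-311), np.int64(3)), (np.int64(463), np.int64(-227), np.int64(84)), (np.int64(402), np.int64(-305), np.int64(1))]
160 [(np.int64(432), np.int64(-321), np.int64(-3)), (np.int64(430), np.int64(-311), np.int64(2)), (np.int64(479), np.int64(-227), np.int64(84)), (np.int64(472), np.int64(-226), np.int64(81)), (np.int64(468), np.int64(-221), np.int64(83)), (np.int64(465), np.int64(-214), np.int64(86))]
[ 0.72945825  0.23334491 -0.5423089   1.7435074   0.12892076  1.19839892
  0.15195286] [-0.26253945 -0.68296135  0.6902766 ] 2.3
```

```bash
python3 - <<'E'
from h import *
c=dict(np.load('scene0.npz'));w=world(c)
m=(np.hypot(w[...,0]-.202,w[...,1]+.591)<.09)&(w[...,2]>.1)
p=w[m];print(len(p));print(p[np.argsort(p[:,2])][:25].round(3))
E
```

```text
1614
[[ 0.183 -0.641  0.1  ]
 [ 0.166 -0.638  0.1  ]
 [ 0.129 -0.637  0.1  ]
 [ 0.223 -0.643  0.1  ]
 [ 0.197 -0.641  0.101]
 [ 0.161 -0.632  0.101]
 [ 0.134 -0.63   0.101]
 [ 0.25  -0.644  0.101]
 [ 0.127 -0.633  0.101]
 [ 0.221 -0.639  0.102]
 [ 0.147 -0.639  0.102]
 [ 0.161 -0.639  0.102]
 [ 0.132 -0.646  0.102]
 [ 0.144 -0.636  0.102]
 [ 0.212 -0.64   0.102]
 [ 0.248 -0.64   0.102]
 [ 0.164 -0.641  0.102]
 [ 0.134 -0.636  0.102]
 [ 0.236 -0.638  0.103]
 [ 0.262 -0.64   0.103]
 [ 0.209 -0.637  0.103]
 [ 0.189 -0.639  0.103]
 [ 0.183 -0.634  0.103]
 [ 0.269 -0.636  0.103]
 [ 0.13  -0.641  0.103]]
```

```bash
python3 - <<'E'
from h import *
c=dict(np.load('scene0.npz'));w=world(c)
m=(np.hypot(w[...,0]-.202,w[...,1]+.591)<.09)&(w[...,2]>.15)
for v in range(20,60,2):
    us=np.where(m[v])[0]
    if len(us): print(v,us.min(),us.max(),[tuple(int(x*1000) for x in w[v,u]) for u in us[::6]])
E
```

```text
20 243 280 [(237, -656, 314), (217, -649, 311), (216, -594, 330), (209, -569, 337), (200, -547, 342), (189, -526, 347)]
22 243 280 [(241, -651, 309), (217, -649, 303), (219, -596, 323), (213, -569, 331), (203, -547, 336), (190, -531, 338)]
24 243 281 [(238, -655, 300), (212, -656, 292), (221, -600, 315), (217, -569, 325), (207, -549, 329), (191, -530, 331), (165, -531, 324)]
26 243 281 [(236, -660, 290), (230, -631, 299), (209, -624, 295), (211, -584, 311), (209, -552, 321), (175, -558, 310), (173, -526, 321)]
28 247 281 [(231, -643, 287), (207, -641, 281), (204, -559, 310), (177, -555, 304), (175, -523, 315)]
30 248 281 [(228, -641, 280), (206, -636, 275), (192, -552, 302), (194, -515, 317)]
32 249 282 [(229, -633, 275), (205, -551, 299), (181, -550, 292), (171, -528, 298)]
34 249 282 [(226, -639, 264), (202, -544, 294), (196, -519, 301), (164, -526, 289)]
36 249 279 [(227, -638, 257), (196, -547, 283), (189, -522, 291)]
38 249 276 [(229, -635, 252), (197, -546, 276)]
40 250 276 [(228, -631, 245), (193, -540, 270)]
42 271 277 [(195, -548, 260), (179, -536, 260)]
44 271 276 [(198, -546, 254)]
46 271 274 [(197, -546, 246)]
54 241 246 [(246, -668, 180)]
56 240 249 [(257, -659, 179), (235, -652, 175)]
58 239 252 [(265, -653, 176), (247, -641, 176), (230, -626, 177)]
```

The camera puts the shut fingertips near z = 0.172 (pixel 260,152), but the reported TCP is 0.137, so the two disagree by about 35 mm. The xy positions agree. I'll find contact by force, in small steps.

Call:
move_arm(targets="0 0 -0.05 0 0 0; 0 0 -0.09 0 0 0; 0 0 -0.09 0 0 0; 0 0 -0.09 0 0 0")

```text
time_s: 2.8
ee_pos: [0.5097, -0.1779, 0.1088]
orientation: [3.142, -0.0, 1.571]
wrist_force: [0.4, -0.2, 1.1]
finger_gap: -0.0001
```

Call:
move_arm(targets="0 0 -0.01 0 0 0; 0 0 -0.01 0 0 0")

```text
time_s: 3.05
ee_pos: [0.5096, -0.1779, 0.1058]
orientation: [3.142, 0.0, 1.571]
wrist_force: [-0.7, 0.7, -0.3]
finger_gap: 0.0002
```

Call:
move_arm(targets="0 0 -0.01 0 0 0; 0 0 -0.01 0 0 0")

```text
time_s: 3.3
ee_pos: [0.5095, -0.1779, 0.1026]
orientation: [-3.141, -0.0, 1.571]
wrist_force: [-0.2, -0.9, -0.4]
finger_gap: 0.0001
```

```bash
python3 - <<'E'
from h import *
c=manip.camera('scene');w=world(c)
save('s2',cv2.resize(c['pixels'][120:210,220:310],None,fx=6,fy=6,interpolation=cv2.INTER_NEAREST))
for v in range(150,172,2): print(v,[tuple(int(x*1000) for x in np.nan_to_num(w[v,u])) for u in (258,260,262)])
E
```

```text
150 [(523, -169, 182), (518, -166, 182), (514, -161, 183)]
152 [(522, -170, 174), (520, -163, 178), (512, -165, 172)]
154 [(523, -169, 168), (516, -169, 164), (513, -163, 167)]
156 [(523, -169, 160), (518, -166, 160), (514, -162, 160)]
158 [(523, -171, 152), (516, -170, 148), (512, -166, 149)]
160 [(428, -312, 0), (515, -173, 139), (512, -166, 141)]
162 [(488, -223, 83), (481, -222, 80), (477, -217, 81)]
164 [(510, -191, 108), (503, -190, 106), (498, -188, 104)]
166 [(514, -186, 106), (510, -181, 108), (504, -180, 105)]
168 [(519, -178, 106), (512, -179, 102), (509, -172, 105)]
170 [(525, -170, 107), (519, -168, 105), (514, -165, 105)]
```

View pics/s2.png

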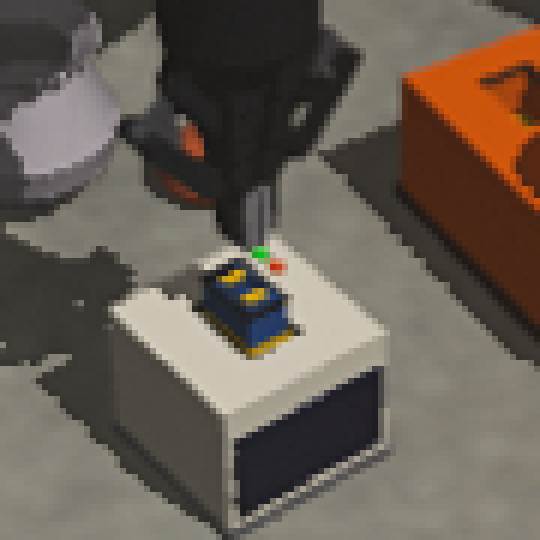

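The tip (crop pixel 250,240) is at about z = 0.138 and still roughly 33 mm above the battery top. The reported z therefore reads about 35 mm low. Continuing down.

Call:
move_arm(targets="0 0 -0.04 0 0 0; 0 0 -0.08 0 0 0; 0 0 -0.08 0 0 0; 0 0 -0.08 0 0 0")

```text
time_s: 3.85
ee_pos: [0.5097, -0.1779, 0.0788]
orientation: [-3.142, -0.0, 1.571]
wrist_force: [-0.2, -0.5, 1.2]
finger_gap: 0.0004
```

Call:
move_arm(targets="0 0 -0.01 0 0 0; 0 0 -0.01 0 0 0")

```text
time_s: 4.1
ee_pos: [0.5096, -0.1779, 0.0758]
orientation: [3.142, -0.0, 1.571]
wrist_force: [-0.9, -0.8, 0.7]
finger_gap: -0.0002
```

Call:
move_arm(targets="0 0 -0.01 0 0 0; 0 0 -0.01 0 0 0")

```text
time_s: 4.35
ee_pos: [0.5095, -0.1779, 0.0727]
orientation: [-3.141, -0.0, 1.571]
wrist_force: [0.3, -0.3, -0.5]
finger_gap: -0.0
```

Call:
move_arm(targets="0 0 -0.007 0 0 0; 0 0 -0.007 0 0 0")

```text
time_s: 4.6
ee_pos: [0.51, -0.178, 0.0713]
orientation: [3.141, 0.0, 1.571]
wrist_force: [-1.4, -0.0, 5.0]
finger_gap: 0.0002
```

Call:
move_arm(targets="0 0 -0.007 0 0 0; 0 0 -0.007 0 0 0")

```text
time_s: 4.85
ee_pos: [0.5101, -0.1781, 0.0693]
orientation: [3.141, 0.001, 1.571]
wrist_force: [-0.8, 0.6, 6.4]
finger_gap: -0.0003
```

Call:
move_arm(targets="0 0 -0.007 0 0 0; 0 0 -0.007 0 0 0")

```text
time_s: 5.1
ee_pos: [0.5101, -0.1781, 0.0672]
orientation: [3.14, 0.001, 1.571]
wrist_force: [-0.4, 0.9, 6.9]
finger_gap: 0.0003
```

Call:
move_arm(targets="0 0 -0.005 0 0 0; 0 0 -0.005 0 0 0")

```text
time_s: 5.35
ee_pos: [0.5104, -0.1781, 0.0661]
orientation: [3.14, 0.001, 1.571]
wrist_force: [-1.5, 0.3, 9.9]
finger_gap: 0.0005
```

Call:
move_arm(targets="0 0 -0.005 0 0 0; 0 0 -0.005 0 0 0")

```text
time_s: 5.6
ee_pos: [0.5107, -0.1782, 0.065]
orientation: [3.139, 0.001, 1.571]
wrist_force: [-1.8, 0.1, 11.1]
finger_gap: 0.0002
```

Call:
move_arm(targets="0 0 -0.004 0 0 0; 0 0 -0.004 0 0 0")

```text
time_s: 5.85
ee_pos: [0.511, -0.1782, 0.0641]
orientation: [3.139, 0.001, 1.571]
wrist_force: [-2.4, 1.2, 14.6]
finger_gap: 0.0
```

Call:
move_arm(targets="0 0 -0.004 0 0 0; 0 0 -0.004 0 0 0")

```text
time_s: 6.1
ee_pos: [0.5112, -0.1783, 0.0632]
orientation: [3.138, 0.001, 1.571]
wrist_force: [-2.5, 1.1, 16.3]
finger_gap: -0.0001
```

Call:
move_arm(targets="0 0 0.03 0 0 0; 0 0 0.06 0 0 0; 0 0 0.1 0 0 0; 0 0 0.16 0 0 0; 0 0 0.22 0 0 0; 0 0 0.28 0 0 0; 0 0 0.3 0 0 0; 0 0 0.3 0 0 0")

```text
time_s: 7.1
ee_pos: [0.5097, -0.178, 0.1514]
orientation: [3.141, 0.0, 1.571]
wrist_force: [-0.6, 0.7, -0.8]
finger_gap: 0.0002
```

```bash
python3 - <<'E'
from h import *
from m import rect
c=manip.camera('scene');w=world(c)
save('s3',cv2.resize(c['pixels'][110:210,210:310],None,fx=6,fy=6,interpolation=cv2.INTER_NEAREST))
m=(np.abs(w[...,0]-.51)<.03)&(np.abs(w[...,1]+.178)<.035)&(w[...,2]>.095)&(w[...,2]<.15)
p=w[m];print(len(p),np.percentile(p[:,2],[50,90,98]))
t=np.percentile(p[:,2],95)
rect(w,m&(w[...,2]>t-.008),'top')
print(manip.get_obs()['ee_pos'],manip.get_obs()['wrist_force'])
E
```

```text
177 [0.12004098 0.12626669 0.12871323]
top 91 ((510.65509033203125, -175.79051208496094), (26.74446678161621, 42.007999420166016), 9.937918663024902) z 0.12458260930979825
[ 0.50943813 -0.17791044  0.15085053] [-0.0607459   0.50790988  0.27763447]
```

View pics/s3.png

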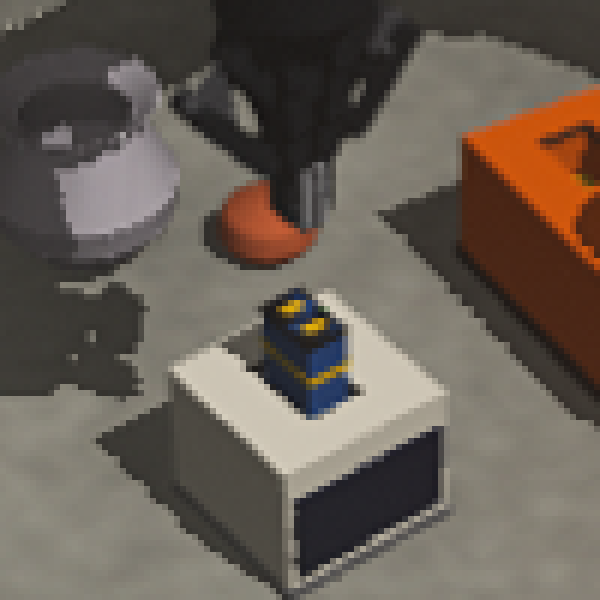

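The battery (crop 305,350) has popped and is rising, with its top at 0.124 so far. I'll wait with the gripper opening.

Call:
move_arm(targets="0 0 0.03 0 0 0; 0 0 0.03 0 0 0; 0 0 0.03 0 0 0; 0 0 0.03 0 0 0; 0 0 0.03 0 0 0; 0 0 0.03 0 0 0; 0 0 0.03 0 0 0; 0 0 0.03 0 0 0; 0 0 0.03 0 0 0; 0 0 0.03 0 0 0", gripper=1, squeeze=40)

```text
time_s: 8.4
ee_pos: [0.5096, -0.1779, 0.1601]
orientation: [3.142, -0.0, 1.571]
wrist_force: [-0.0, -0.8, -0.3]
finger_gap: 0.0852
```

```bash
python3 - <<'E'
from h import *
from m import rect
c=manip.camera('scene');w=world(c)
save('s4',cv2.resize(c['pixels'][110:210,210:310],None,fx=6,fy=6,interpolation=cv2.INTER_NEAREST))
m=(np.abs(w[...,0]-.51)<.02)&(np.abs(w[...,1]+.178)<.03)&(w[...,2]>.095)&(w[...,2]<.15)
p=w[m];print(len(p),np.percentile(p[:,2],[50,90,98]))
rect(w,m&(w[...,2]>.134),'top')
c=manip.camera('top');save('t4',cv2.resize(c['pixels'][160:270,300:410],None,fx=5,fy=5))
print(manip.get_obs())
E
```

```text
231 [0.12780284 0.14053182 0.14229698]
top 94 ((511.4307556152344, -177.46983337402344), (26.167354583740234, 45.464073181152344), 7.505011081695557) z 0.1390826757268655
{'time_s': 8.5, 'qpos': array([ 0.73386644,  0.21354666, -0.54480246,  1.71450871,  0.1161326 ,
        1.24568135,  0.16182576]), 'joint_vel': array([-1.42057111e-03, -1.80802189e-03,  1.48256937e-04,  5.31395966e-05,
        9.57773499e-04, -5.32448088e-04, -8.48143421e-04]), 'effort': array([-1.48371282e-04, -4.85008299e+01, -3.86952147e+00, -3.78060257e+01,
        1.59979868e-02,  1.68745108e-03, -4.95577297e-05]), 'ee_pos': array([ 0.50963039, -0.17796749,  0.16012671]), 'orientation': array([ 3.14151066e+00, -1.37173654e-05,  1.57066573e+00]), 'wrist_force': array([-1.33898734,  0.7697751 ,  0.56880159]), 'moment': array([ 0.03644854, -0.07201167,  0.00057126]), 'finger_gap': 0.08517914694030693}
```

View pics/s4.png

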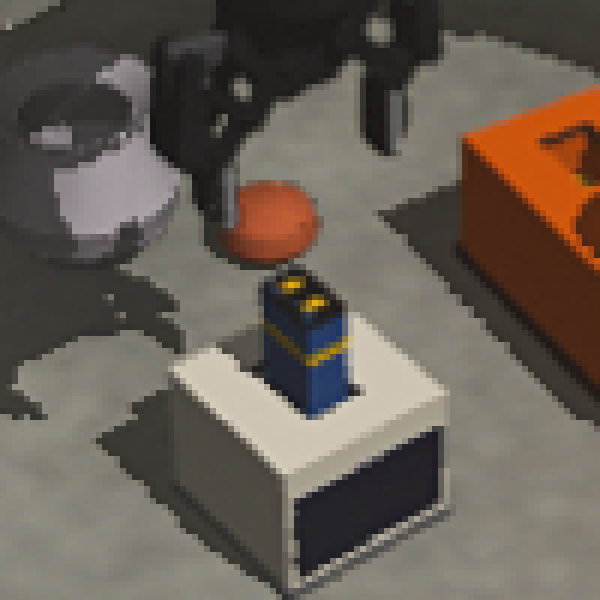

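The battery is fully up (top at 0.140, crop 305,340) and the fingers are open on either side of it. Descending to grasp.

Call:
move_arm(targets="0 0 -0.08 0 0 0; 0 0 -0.16 0 0 0; 0 0 -0.24 0 0 0; 0 0 -0.273 0 0 0; 0 0 -0.273 0 0 0; 0 0 -0.273 0 0 0")

```text
time_s: 9.25
ee_pos: [0.5103, -0.1781, 0.0792]
orientation: [3.14, 0.001, 1.571]
wrist_force: [0.3, 0.0, 0.8]
finger_gap: 0.0851
```

Call:
move_arm(targets="0 0 0 0 0 0; 0 0 0 0 0 0; 0 0 0 0 0 0; 0 0 0 0 0 0; 0 0 0 0 0 0; 0 0 0 0 0 0; 0 0 0 0 0 0; 0 0 0 0 0 0", gripper=-1, squeeze=35)

```text
time_s: 10.25
ee_pos: [0.5097, -0.1779, 0.0784]
orientation: [3.141, -0.0, 1.571]
wrist_force: [-1.0, 0.7, 4.6]
finger_gap: 0.0232
```

Call:
move_arm(targets="0 0 0.04 0 0 0; 0 0 0.1 0 0 0; 0 0 0.18 0 0 0; 0 0 0.27 0 0 0; 0 0 0.35 0 0 0; 0 0 0.37 0 0 0; 0 0 0.37 0 0 0")

```text
time_s: 11.12
ee_pos: [0.5096, -0.178, 0.1894]
orientation: [3.141, 0.0, 1.571]
wrist_force: [-0.7, -0.1, -1.8]
finger_gap: 0.0234
```

```bash
python3 - <<'E'
from h import *
c=manip.camera('scene');w=world(c)
save('s5',cv2.resize(c['pixels'][70:210,190:330],None,fx=4,fy=4,interpolation=cv2.INTER_NEAREST))
im=c['pixels'].astype(int)
m=(im[...,2]>im[...,0]+25)&(np.abs(w[...,0]-.51)<.06)&(np.abs(w[...,1]+.178)<.06)&(w[...,2]>.12)
p=w[m];print(len(p),p.min(0),p.max(0),p.mean(0))
print(manip.get_obs()['ee_pos'],manip.get_obs()['wrist_force'])
E
```

```text
166 [ 0.49712504 -0.19337783  0.16542286] [ 0.5234269 -0.1544226  0.2528552] [ 0.51109265 -0.15937699  0.20608   ]
[ 0.50927479 -0.17791865  0.18869361] [ 0.15362854 -0.18626875 -1.01781904]
```

View pics/s5.png

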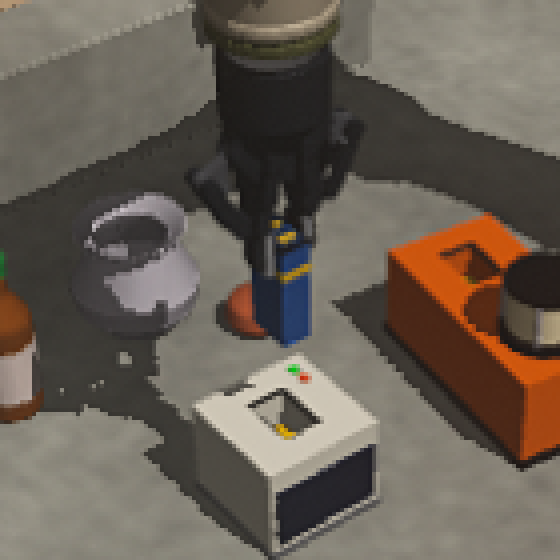

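The battery (crop 285,290) hangs straight in the fingers, and the dock's carriage is up in the empty well. Next I refine the lantern pose.

```bash
python3 - <<'E'
from h import *
from m import rect
for n in('top','scene'):
  for c in (dict(np.load(n+'0.npz')),manip.camera(n)):
    w=world(c);im=c['pixels'];hsv=cv2.cvtColor(im,cv2.COLOR_RGB2HSV);z=w[...,2]
    m=(z>.077)&(z<.093)&(hsv[...,0]<14)&(hsv[...,1]>150)&(hsv[...,2]>50)&(np.hypot(w[...,0]-.549,w[...,1]-.176)<.14)&(w[...,0]>.42)
    r=rect(w,m,n)
    a=np.radians(r[2] if r[1][0]>r[1][1] else r[2]+90); ly=np.array([np.cos(a),np.sin(a)]); ly*=np.sign(ly[1])
    print(' origin',np.array(r[0])-50*ly,'yaw',np.degrees(np.arctan2(-ly[0],ly[1])))
print(manip.get_obs()['time_s'])
E
```

```text
top 1793 ((549.15478515625, 175.73162841796875), (200.88670349121094, 100.33724975585938), 71.79554748535156) z 0.08411099961733393
 origin [533.53434811 128.23423958] yaw -18.20445251464844
top 1795 ((549.1256713867188, 175.87203979492188), (201.3486328125, 100.25248718261719), 71.77263641357422) z 0.08409835811980737
 origin [533.48624264 128.38090095] yaw -18.22736358642578
scene 1526 ((552.8961791992188, 176.7967071533203), (205.57310485839844, 102.02850341796875), 71.21562957763672) z 0.08407732682675989
 origin [536.79580675 129.4598504 ] yaw -18.78437042236328
scene 1524 ((552.3362426757812, 175.7068328857422), (206.74020385742188, 101.78716278076172), 71.03250122070312) z 0.0839939416683162
 origin [536.084655   128.42167773] yaw -18.96749877929687
11.275
```

Call:
move_arm(targets="0.01 0.1 0 0 0 -0.03; 0.02 0.25 0 0 0 -0.07; 0.04 0.42 0 0 0 -0.12; 0.05 0.6 0 0 0 -0.16; 0.07 0.77 0 0 0 -0.203; 0.08 0.9 0 0 0 -0.203; 0.085 1 0 0 0 -0.203; 0.085 1 0 0 0 -0.203; 0.085 1 0 0 0 -0.203")

```text
time_s: 12.4
ee_pos: [0.535, 0.1212, 0.1886]
orientation: [-3.141, 0.001, 1.251]
wrist_force: [0.2, -0.4, -1.7]
finger_gap: 0.0235
```

Call:
move_arm(targets="0 0.022 -0.1 0 0 0; 0 0.022 -0.18 0 0 0; 0 0.022 -0.21 0 0 0; 0 0.022 -0.21 0 0 0; 0 0.022 -0.21 0 0 0")

```text
time_s: 13.02
ee_pos: [0.5358, 0.1285, 0.1273]
orientation: [3.14, -0.001, 1.251]
wrist_force: [-0.9, 0.1, -0.6]
finger_gap: 0.0234
```

```bash
python3 - <<'E'
from h import *
c=manip.camera('scene');w=world(c)
save('s6',cv2.resize(c['pixels'][170:310,270:410],None,fx=4,fy=4,interpolation=cv2.INTER_NEAREST))
a=cv2.cvtColor(c['pixels'],cv2.COLOR_RGB2HSV)
m=(a[...,0]>100)&(a[...,0]<130)&(a[...,1]>120)&(np.hypot(w[...,0]-.535,w[...,1]-.1286)<.06)
p=w[m];print(len(p),p.min(0),p.max(0),p.mean(0))
c=manip.camera('top')
save('t6',cv2.resize(c['pixels'][150:270,180:300],None,fx=4,fy=4,interpolation=cv2.INTER_NEAREST))
print(manip.get_obs()['ee_pos'],manip.get_obs()['orientation'])
E
```

```text
174 [0.52771358 0.12377613 0.10612468] [0.55385693 0.15206277 0.19171127] [0.54298964 0.14530798 0.15043801]
[0.53569707 0.12866877 0.12715707] [ 3.14019946e+00 -6.10014245e-04  1.25160351e+00]
```

View pics/s6.png

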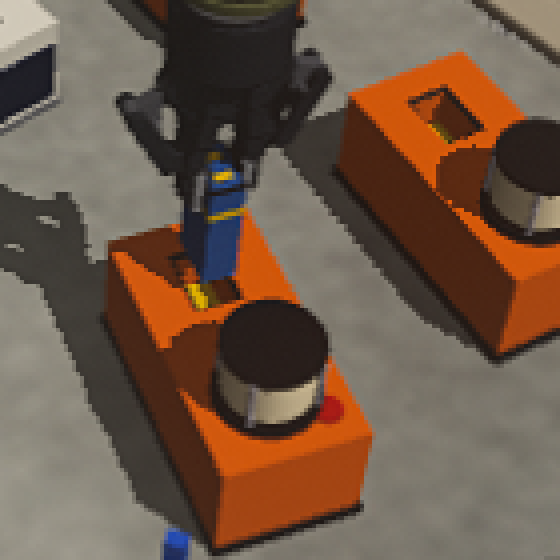

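View pics/t6.png

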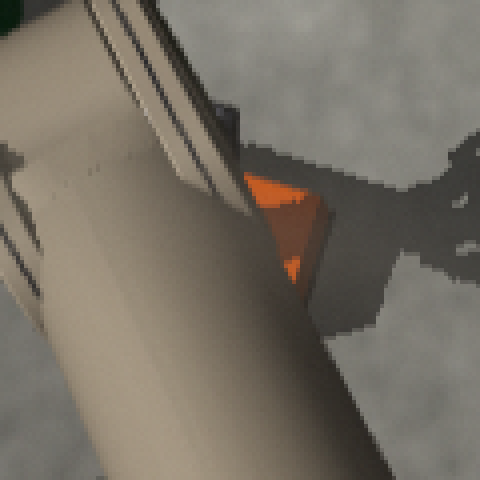

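In the scene crop the battery (215,230) hangs just above the bay (210,290) and looks aligned. Lowering with force checks.

Call:
move_arm(targets="0 0 -0.03 0 0 0; 0 0 -0.05 0 0 0; 0 0 -0.05 0 0 0")

```text
time_s: 13.5
ee_pos: [0.5346, 0.1285, 0.1105]
orientation: [-3.14, 0.001, 1.252]
wrist_force: [-1.0, 0.2, -0.3]
finger_gap: 0.023
```

Call:
move_arm(targets="0 0 -0.012 0 0 0; 0 0 -0.012 0 0 0")

```text
time_s: 13.75
ee_pos: [0.535, 0.1286, 0.1074]
orientation: [-3.141, 0.0, 1.252]
wrist_force: [0.5, -0.2, -1.4]
finger_gap: 0.0232
```

Call:
move_arm(targets="0 0 -0.012 0 0 0; 0 0 -0.012 0 0 0")

```text
time_s: 14.0
ee_pos: [0.535, 0.1286, 0.1038]
orientation: [-3.141, 0.0, 1.252]
wrist_force: [0.3, -0.3, -1.1]
finger_gap: 0.0233
```

Call:
move_arm(targets="0 0 -0.012 0 0 0; 0 0 -0.012 0 0 0")

```text
time_s: 14.25
ee_pos: [0.5349, 0.1286, 0.1001]
orientation: [-3.141, 0.0, 1.252]
wrist_force: [-0.7, -0.3, -0.8]
finger_gap: 0.0235
```

Call:
move_arm(targets="0 0 -0.02 0 0 0; 0 0 -0.04 0 0 0; 0 0 -0.04 0 0 0")

```text
time_s: 14.62
ee_pos: [0.5347, 0.1285, 0.0877]
orientation: [-3.141, 0.001, 1.252]
wrist_force: [0.1, -0.5, -1.3]
finger_gap: 0.0235
```

Call:
move_arm(targets="0 0 -0.02 0 0 0; 0 0 -0.025 0 0 0; 0 0 -0.025 0 0 0")

```text
time_s: 15.0
ee_pos: [0.535, 0.1287, 0.0808]
orientation: [-3.141, 0.0, 1.252]
wrist_force: [-0.2, -0.1, -0.6]
finger_gap: 0.0235
```

Call:
move_arm(targets="0 0 -0.007 0 0 0; 0 0 -0.007 0 0 0")

```text
time_s: 15.25
ee_pos: [0.5351, 0.1286, 0.0787]
orientation: [-3.142, 0.0, 1.252]
wrist_force: [-0.1, 0.3, -0.9]
finger_gap: 0.0234
```

Call:
move_arm(targets="0 0 -0.004 0 0 0; 0 0 -0.004 0 0 0")

```text
time_s: 15.5
ee_pos: [0.5353, 0.1288, 0.0781]
orientation: [3.141, -0.0, 1.252]
wrist_force: [-1.8, -0.9, 3.8]
finger_gap: 0.0235
```

Call:
move_arm(targets="0 0 -0.004 0 0 0; 0 0 -0.004 0 0 0")

```text
time_s: 15.75
ee_pos: [0.5353, 0.1287, 0.0766]
orientation: [3.141, -0.0, 1.252]
wrist_force: [-1.5, -0.5, 4.4]
finger_gap: 0.0234
```

Call:
move_arm(targets="0 0 0.004 0 0 0; 0 0 0.004 0 0 0; 0 0 0.004 0 0 0; 0 0 0.004 0 0 0; 0 0 0.004 0 0 0; 0 0 0.004 0 0 0; 0 0 0.004 0 0 0; 0 0 0.004 0 0 0", gripper=1)

```text
time_s: 16.75
ee_pos: [0.5351, 0.1287, 0.0777]
orientation: [3.141, -0.0, 1.252]
wrist_force: [0.4, -0.7, 0.2]
finger_gap: 0.0851
```

Call:
move_arm(targets="0 0 0.06 0 0 0; 0 0 0.14 0 0 0; 0 0 0.22 0 0 0; 0 0 0.25 0 0 0; 0 0 0.25 0 0 0")

```text
time_s: 17.38
ee_pos: [0.5354, 0.1287, 0.1533]
orientation: [3.14, -0.0, 1.252]
wrist_force: [-0.6, -0.1, -0.6]
finger_gap: 0.0853
```

Call:
move_arm(targets="0 0 0 0 0 0; 0 0 0 0 0 0; 0 0 0 0 0 0; 0 0 0 0 0 0; 0 0 0 0 0 0; 0 0 0 0 0 0; 0 0 0 0 0 0; 0 0 0 0 0 0", gripper=-1)

```text
time_s: 18.38
ee_pos: [0.5351, 0.1287, 0.1526]
orientation: [3.142, 0.0, 1.252]
wrist_force: [-0.3, -0.7, -0.3]
finger_gap: -0.0005
```

```bash
python3 - <<'E'
from h import *
from m import rect
c=manip.camera('scene');w=world(c)
save('s7',cv2.resize(c['pixels'][170:310,270:410],None,fx=4,fy=4,interpolation=cv2.INTER_NEAREST))
m=(w[...,2]>.133)&(w[...,2]<.150)&(np.hypot(w[...,0]-.535,w[...,1]-.1286)<.04)
rect(w,m,'bat top');print(manip.get_obs()['ee_pos'],manip.get_obs()['wrist_force'])
E
```

```text
bat top 138 ((535.1640014648438, 129.73696899414062), (43.92426681518555, 27.072845458984375), 71.62110137939453) z 0.1390447102794743
[0.53512141 0.12866542 0.15264857] [ 1.24979805 -0.45987753 -0.01563579]
```

View pics/s7.png

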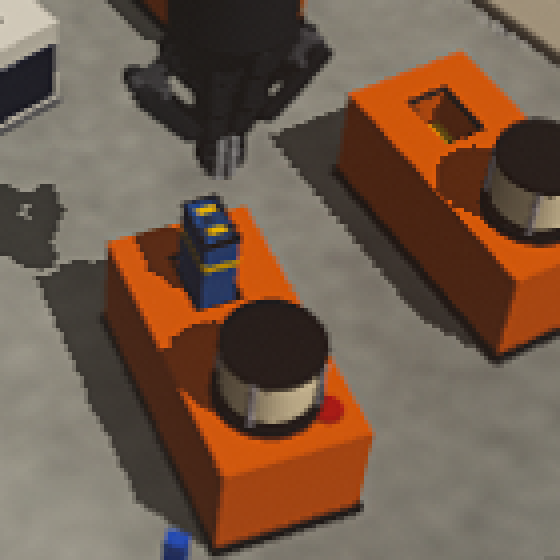

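The battery stands upright in the bay (crop 210,250, top at 0.140) with the fingers shut above it. Now the press.

Call:
move_arm(targets="0 0 -0.06 0 0 0; 0 0 -0.12 0 0 0; 0 0 -0.145 0 0 0; 0 0 -0.145 0 0 0")

```text
time_s: 18.92
ee_pos: [0.5346, 0.1286, 0.1082]
orientation: [-3.14, 0.001, 1.252]
wrist_force: [0.5, -0.3, 0.5]
finger_gap: -0.0
```

Call:
move_arm(targets="0 0 -0.006 0 0 0; 0 0 -0.012 0 0 0; 0 0 -0.018 0 0 0; 0 0 -0.024 0 0 0")

```text
time_s: 19.42
ee_pos: [0.5355, 0.1288, 0.1024]
orientation: [3.141, -0.0, 1.252]
wrist_force: [-0.2, -0.9, 4.8]
finger_gap: -0.0
```

Call:
move_arm(targets="0 0 -0.006 0 0 0; 0 0 -0.012 0 0 0; 0 0 -0.018 0 0 0; 0 0 -0.024 0 0 0")

```text
time_s: 19.92
ee_pos: [0.5354, 0.1288, 0.0949]
orientation: [3.141, -0.0, 1.252]
wrist_force: [0.2, -0.1, 5.3]
finger_gap: 0.0002
```

Call:
move_arm(targets="0 0 -0.006 0 0 0; 0 0 -0.012 0 0 0; 0 0 -0.018 0 0 0; 0 0 -0.024 0 0 0")

```text
time_s: 20.42
ee_pos: [0.5354, 0.1288, 0.0877]
orientation: [3.141, -0.0, 1.252]
wrist_force: [0.1, -0.3, 5.9]
finger_gap: -0.0002
```

Call:
move_arm(targets="0 0 -0.006 0 0 0; 0 0 -0.012 0 0 0; 0 0 -0.018 0 0 0; 0 0 -0.024 0 0 0")

```text
time_s: 20.92
ee_pos: [0.5355, 0.1288, 0.0805]
orientation: [3.141, -0.0, 1.252]
wrist_force: [-0.6, 0.5, 6.3]
finger_gap: -0.0001
```

Call:
move_arm(targets="0 0 -0.005 0 0 0; 0 0 -0.007 0 0 0")

```text
time_s: 21.18
ee_pos: [0.5355, 0.1288, 0.0784]
orientation: [3.141, -0.0, 1.252]
wrist_force: [-0.9, 0.4, 6.7]
finger_gap: -0.0
```

Call:
move_arm(targets="0 0 -0.005 0 0 0; 0 0 -0.007 0 0 0")

```text
time_s: 21.42
ee_pos: [0.5355, 0.1288, 0.0765]
orientation: [3.141, -0.0, 1.252]
wrist_force: [-0.3, 0.7, 6.3]
finger_gap: -0.0002
```

Call:
move_arm(targets="0 0 -0.004 0 0 0; 0 0 -0.007 0 0 0")

```text
time_s: 21.68
ee_pos: [0.5356, 0.1288, 0.0745]
orientation: [3.141, -0.0, 1.252]
wrist_force: [-0.6, -0.4, 8.8]
finger_gap: 0.0001
```

Call:
move_arm(targets="0 0 -0.004 0 0 0; 0 0 -0.007 0 0 0")

```text
time_s: 21.92
ee_pos: [0.5358, 0.1289, 0.0728]
orientation: [3.14, -0.001, 1.252]
wrist_force: [-1.5, -1.4, 12.2]
finger_gap: -0.0001
```

Call:
move_arm(targets="0 0 -0.003 0 0 0; 0 0 -0.006 0 0 0")

```text
time_s: 22.18
ee_pos: [0.5361, 0.1289, 0.0714]
orientation: [3.14, -0.001, 1.252]
wrist_force: [-1.7, -0.4, 15.8]
finger_gap: 0.0003
```

Call:
move_arm(targets="0 0 0.01 0 0 0; 0 0 0.03 0 0 0; 0 0 0.06 0 0 0; 0 0 0.1 0 0 0; 0 0 0.15 0 0 0; 0 0 0.2 0 0 0; 0 0 0.25 0 0 0; 0 0 0.25 0 0 0")

```text
time_s: 23.18
ee_pos: [0.5359, 0.1289, 0.1466]
orientation: [3.139, -0.001, 1.252]
wrist_force: [0.4, -0.0, -0.1]
finger_gap: -0.0001
```

Call:
move_arm(targets="0 0 0.1 0 0 0; 0 0 0.1 0 0 0; 0 0 0.1 0 0 0; 0 0 0.1 0 0 0; 0 0 0.1 0 0 0; 0 0 0.1 0 0 0; 0 0 0.1 0 0 0; 0 0 0.1 0 0 0")

```text
time_s: 24.18
ee_pos: [0.5351, 0.1287, 0.1751]
orientation: [3.141, -0.0, 1.252]
wrist_force: [-0.0, -0.4, 0.5]
finger_gap: -0.0002
```

```bash
python3 - <<'E'
from h import *
from m import rect
c=manip.camera('scene');w=world(c)
a=c['pixels'][170:310,270:410];b=c['pixels'][130:270,200:340]
save('s8',cv2.resize(np.hstack([a,b]),None,fx=2.8,fy=2.8,interpolation=cv2.INTER_NEAREST))
d=np.hypot(w[...,0]-.535,w[...,1]-.1286)<.03
m=(w[...,2]>.092)&(w[...,2]<.16)&d
rect(w,m,'bat top');print(np.percentile(w[m][:,2],[5,50,95]))
# dock floor
d=(abs(w[...,0]-.5095)<.014)&(abs(w[...,1]+.1775)<.022);print('dock',np.nanpercentile(w[d][:,2],[5,25,50]))
# bystander moves vs start
c0=dict(np.load('scene0.npz'));df=np.abs(c0['pixels'].astype(int)-c['pixels']).sum(2);save('diff',np.repeat((df>60).astype(np.uint8)[...,None]*255,3,2))
print(manip.get_obs()['ee_pos'],manip.get_obs()['wrist_force'],manip.get_obs()['time_s'])
E
```

```text
bat top 183 ((536.1873168945312, 129.20333862304688), (45.85383605957031, 26.24172019958496), 70.86904907226562) z 0.10991024340696087
[0.09443764 0.10991024 0.11390156]
dock [0.0521398  0.05758703 0.06724362]
[0.53514344 0.12868165 0.17516639] [-0.17411008  0.18914883 -1.16135185] 24.225
```

View pics/s8.png

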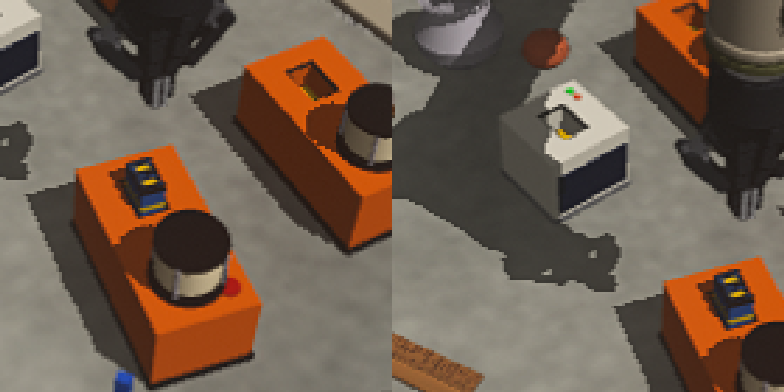

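View pics/diff.png

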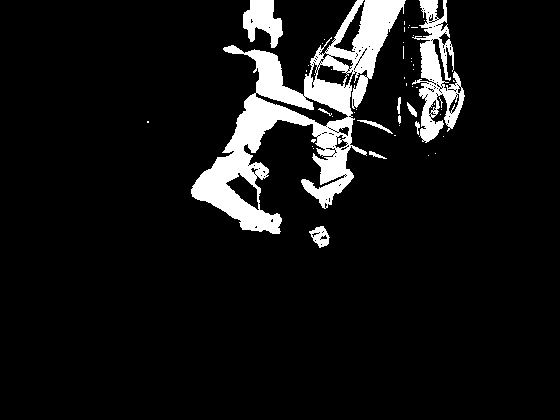

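The battery is caught down in the lantern (left crop 145,185). The dock's carriage is up, and the difference picture shows only the arm, its shadow and the battery changing. I'll check once more that it isn't still rising.

Call:
move_arm(targets="0 0 0 0 0 0; 0 0 0 0 0 0; 0 0 0 0 0 0; 0 0 0 0 0 0; 0 0 0 0 0 0; 0 0 0 0 0 0; 0 0 0 0 0 0; 0 0 0 0 0 0")

```text
time_s: 25.22
ee_pos: [0.5351, 0.1287, 0.1751]
orientation: [3.142, -0.0, 1.252]
wrist_force: [0.3, -0.2, 0.2]
finger_gap: -0.0001
```

```bash
python3 - <<'E'
from h import *
from m import rect
c=manip.camera('scene');w=world(c)
d=np.hypot(w[...,0]-.535,w[...,1]-.1286)<.03
m=(w[...,2]>.105)&(w[...,2]<.16)&d
rect(w,m,'bat top');print(np.percentile(w[m][:,2],[5,50,95]))
print(manip.get_obs()['time_s'])
manip.sign_off()
E
```

```text
bat top 131 ((535.7015380859375, 129.77011108398438), (43.81281661987305, 25.754915237426758), 72.43504333496094) z 0.11096143220539978
[0.10709928 0.11096143 0.11486034]
25.275
the job is handed in; nothing more can be done
```

The battery is now caught down in the far lantern's bay, the dock's carriage is up, and I handed the job in at 25.3 s of the 54 s allowed. No verdict was reported.

I pressed the battery in the dock with shut fingers, reading up to about 16.3 N at the wrist, and it popped up. I then lifted it out and stood it in the lantern farthest from the base. Pressing it down read up to about 15.8 N; after that I let go and backed away.

**Last checks:**
- **Catch:** the battery's top measured about 0.111 m, the same a second later, so its carriage is held about 28 mm down.
- **Centring:** the battery's top measured within about 1 to 2 mm of the bay's estimated axis.
- **Dock:** the camera reads its carriage at about 0.055 m, meaning up. That reading is coarse, because few points in the well are visible.
- **Bystanders:** the scene picture, compared with the one from the start, shows nothing moved but the arm, its shadow and the battery.

**What disagreed:**
- **Tool height:** the reported tool height read about 33 to 35 mm lower than the fingertips really were, by both camera and contact. I set heights by force and camera instead.
- **Cameras:** the two cameras differed by about 3 mm in x, so I used the middle value.

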